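Blank off the narrow-bore push-fit coupling

ROBOT

A 6-joint arm with a two-finger parallel gripper is mounted at the origin on a cart in front of the work surface, level with it; the furniture and walls round the work are solid. World frame = base frame: x ahead of the robot, y to its left, z up, the work surface at z = 0. Lengths are in m, angles in rad, forces in N, time in s.
With the tool pointing down it reaches from about 0.3 to 0.85 m from the base axis. Payload 4.2 kg.
Tool frame: the origin (TCP) lies at the centre of the arm's flange, where the gripper is bolted on; the fingertips stand 191 mm ahead of it and the grasp point (between the pads) lies 172 mm ahead of it; z points along the fingers, y is the line along which they close (so a half turn about z gives the same grasp; the last joint's range is limited). The gripper opens to 91 mm and grips with 3 to 60 N. Pads are 32 mm wide; open, the fingers measure 118 mm over their backs; the gripper's body (76 mm by 178 mm) begins 60 mm behind the grasp point.
Start: joints at [1.196, 0.32, 1.565, -0, 1.257, -0.02], TCP at [0.2, 0.539, 0.405] pointing down, gripper open.
Joint ranges: [-3.11, 3.11], [-0.84, 2.01], [0.21, 2.61], [-1.34, 4.49], [0.05, 2.63], [-2.56, 2.56]. Speed limits (rad/s): [2.57, 2.57, 3.14, 3.14, 3.14, 3.14].

INTERFACE

Orientations are given as [roll, pitch, yaw] about the fixed x, y, z axes, in that order (R = Rz(yaw) Ry(pitch) Rx(roll)).
In Python, from workcell import get_state, grab_frame, hand_in gives the robot as it stands.
- The arm moves only by the shell command python3 -m inch 'ROWS'. ROWS is JSON, one flat list of numbers, 7 for each row, row after row: the shift along the tool's x, y, z each as a share of 0.6 m, from -1 to 1, then the turn, a rotation vector about the tool's x, y, z each as a share of 90 degrees, from -1 to 1, then the opening, from -1 (shut) to 1 (fully open), so that 0 is half open. A call has 1 to 8 rows; each row shifts and turns the commanded pose from where the row before left it, along the tool's axes as they then stand; what a row does not reach is not made up. A row lasts 1/8 s, in which the tool goes at most 62.5 mm and 10.7 degrees, less where a joint would pass 70% of its speed; a pose out of reach is approached as far as the arm can. A call with a number of a shift or a turn outside -1 to 1 is refused whole. A call with a gripper value outside its range is refused whole. The fingers move at their own pace and stop on an object; the grip force is fixed at half the most. Time passes only in rows, so rows that do not move let the fingers close. It gives the time, the measured TCP pose, the force, the opening and the grip force at its end, in the units of the state.
- get_state(): the state, without advancing time (a new reading comes with each control period).
- grab_frame(name): name is "scene" or "top" or "wrist"; returns a dict with "img" (420x560x3 uint8, red, green, blue), "depth" (420x560 float32, m along the optical axis (not along the pixel's ray), 0 where there is no reading), "mtx" (3x3 intrinsics, pixels), "R" (3x3) and "t" (3): a world point X has camera coordinates R X + t. Camera axes: x right, y down, z forward; pixel columns grow to the right and rows downward; lengths in m; the calibration is good to about 2 mm. A picture is of the moment at which its call begins.
- hand_in(): hands the job in; it is judged then, once.
The state is a dict: "t": time; "joint_positions": joint angles; "qvel": joint speeds; "tau": joint torques, N m; "tcp_pos": TCP position; "eef_rot": TCP orientation; "force": force on the tool from outside, world axes, zero at the start; "wrist_torque": the same for the moment, N m; "finger_gap": finger opening in m; "grip_force": force on a finger pad.
Only numpy, scipy, OpenCV 4.12 (cv2) and the standard library are available. Lean on these libraries where they do the work, as an engineer would, in place of code of your own. Each camera call takes 0.05 s, during which the arm holds its last target. There are 200 camera calls.

TASK

Take the grey blanking plug out of the blue tube rack and push it nose first into the narrow-bore push-fit coupling until it locks, so that it stays fully home by itself when you let go. Feel for the stop and do not force it, leave the wide-bore coupling empty, and do not disturb the sample cup, slide box or timer.

Things in the scene. Friction and masses are not known exactly. Their poses are not given: they have to be found in the camera images.
- plug: Loose grey blanking plug, 80 g, 106 mm long, standing nose down in the rack (may lean a few degrees). Origin at the nose tip, z along its axis towards the head. From the nose: cone 6 to 12 mm diameter over 6 mm, 12 mm bead to z = 8, groove 8 mm in diameter from 8 to 16, 12 mm shaft to 72, then the round ribbed grip head, 26 mm in diameter, 72 to 106 mm. Grip the head.
- rack: Fixed blue tube rack, 50 (x) x 130 (y) x 55 mm; origin at the centre of its underside, floor 4 mm, 15 mm openings. The plug stands at x = -11.5, y = -31.5 mm of its frame. Three fixed tubes (tops 79 mm above the worktop) stand at its +y end (y = 31 mm and more); the openings round the plug are empty: a grasp closing along the rack's x axis is clear.
- narrow_coupling: Fixed white upright push-fit coupling with the narrower mouth on a 66 x 66 x 8 mm metal foot; origin at the centre of the foot's underside, z up, 76 mm high, body 36 mm in diameter flaring to 52. Out of sight an insert holds two sprung jaws, a valve pin and a hard stop. It sits up to 11 mm high or low, so the depth must be felt: the locked plug's nose is 15 to 37 mm above the worktop.
- narrow_coupling_mouth (a point): Centre of the narrow coupling's mouth at its top rim, 76 mm above its underside: a funnel 30 mm in diameter narrowing within 10 mm to a 14 mm bore. Pushing in takes about 8 to 10 N while the bead spreads the jaws; the jaws then snap into the groove, and 2 mm deeper the plug meets the hard stop, where force rises steeply. More than 40 N damages the inside.
- wide_coupling: Fixed white coupling of the same make and height with the wider bore (funnel 40 mm in diameter, bore 24 mm, body 46 mm flaring to 62 mm). The plug does not lock in it. Origin at the centre of the foot's underside. The two couplings may stand either way round.
- valve_pin (a joint): How far the plug has pushed down the sprung valve pin inside the narrow coupling, m: 0 free, about 0.006 with the plug locked and let go, about 0.008 with it held against the hard stop. The pin pushes back with 2.5 to 6.5 N and drives an unlocked plug out again.
- cup: Loose clear sample cup, 30 mm in diameter and 30 mm high, a bystander; origin at the centre of its underside.
- slide_box: Loose white slide box 35 x 85 x 32 mm, a bystander; origin at the centre of its underside.
- bench_timer: Loose flat white timer 58 x 64 x 16 mm, a bystander; origin at the centre of its underside.
Not all that is in view belongs to the job. What is shaped like the narrow_coupling but purple is not meant.

How it is judged:
On the way, in this order (a step that is already met when the one before it is completed fails the run):
1. the plug is lifted clear out of the rack (z of plug in the frame of rack above 0.065 m), for 0.1 s.
2. the plug is pushed home into the narrow coupling (value of joint valve_pin above 0.005 m and horizontal distance between plug and narrow_coupling below 0.004 m), for 0.1 s.
At the end, for the whole second after the job is handed in: The plug is let go and at rest, locked in the narrow coupling: it holds the valve pin down by more than 4.5 mm by itself, its nose is within 4 mm of the coupling's axis and it is upright within 0.12 rad (value of joint valve_pin above 0.0045 m and horizontal distance between plug and narrow_coupling below 0.004 m and angle between plug's own z axis and vertical below 0.12 rad and linear speed of plug below 0.02 m/s); the robot touches nothing.
It fails at once if the plug and the narrow coupling press on each other with more than 40 N (contact force between plug and narrow_coupling above 40 N).
It fails at once if the plug is put into the wide coupling (nose within 10 mm of its axis and under 60 mm height) (horizontal distance between plug and wide_coupling below 0.01 m and height (world z) of plug below 0.06 m).
It fails at once if the sample cup, slide box or timer is moved by more than 20 mm (distance of any of cup, slide_box, bench_timer from where it was at the start of the episode above 0.02 m).
It also fails if it takes over 45 s, if anything falls off the work surface, if the arm or the gripper's body presses on something with over 40 N, if the wrist force passes 120 N, or if a joint passes its speed limit or range.

## Working session

There is one attempt and no reset: what is moved stays moved. The work goes in short steps, Python scripts to look and compute and a shell command to move; the robot and the scene stay as the last step left them, time stands still between calls to the robot, and variables do not carry over. Pictures are saved under pics/ and viewed, at most 10 in all, crops included, and the job is handed in when it is done.

```bash
mkdir -p pics; cat > h.py <<'E'
import numpy as np, cv2
from workcell import get_state, grab_frame
def cloud(f):
    d=f["depth"]; v,u=np.indices(d.shape)
    p=np.stack([u,v,np.ones_like(u)],-1)@np.linalg.inv(f["mtx"]).T*d[...,None]
    w=(p-f["t"])@f["R"]; w[d==0]=np.nan
    return w
def save(n,img): cv2.imwrite("pics/"+n,img[...,::-1])
E
python3 - <<'E'
from h import *
s=get_state(); print({k:np.round(v,3).tolist() for k,v in s.items()})
for n in("top","scene"):
    f=grab_frame(n); save(n+"1.png",f["img"]); np.savez(n+".npz",**f); print(n,np.round(-f["R"].T@f["t"],3),f["mtx"][0,0])
E
```

```text
{'t': 0.0, 'joint_positions': [1.196, 0.32, 1.566, -0.0, 1.257, -0.02], 'qvel': [-0.001, -0.001, 0.0, 0.001, 0.0, -0.001], 'tau': [0.0, -41.246, -23.198, 0.073, 0.046, -0.0], 'tcp_pos': [0.2, 0.539, 0.404], 'eef_rot': [-3.14, -0.0, 2.787], 'force': [-0.664, -0.055, -0.009], 'wrist_torque': [-0.003, -0.007, 0.002], 'grip_force': 0.0, 'finger_gap': 0.091}
top [0.271 0.    1.226] 475.8885046132108
scene [-0.064 -0.586  0.517] 407.2161932527202
```

View pics/top1.png

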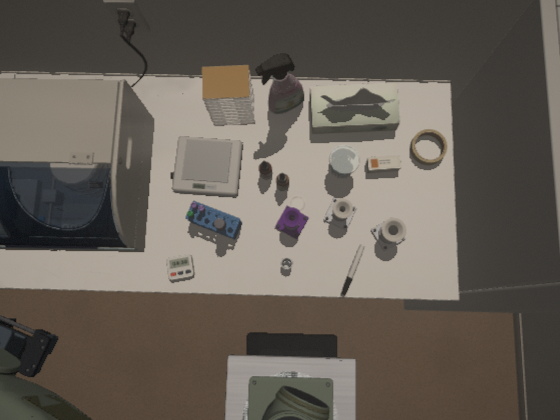

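View pics/scene1.png

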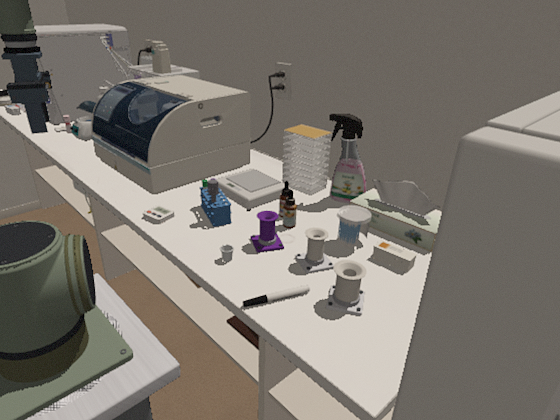

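The top view shows the rack at (213,220) with the grey plug head at about (220,224). There are white couplings at (343,209) and (392,231), and a purple decoy at (292,220). The cup is at (287,265), the slide box at (384,163) and the timer at (180,267). I'll measure the couplings, plug and rack from depth and check with one enlarged crop.

```bash
python3 - <<'E'
from h import *
f=dict(np.load("top.npz")); w=cloud(f); img=f["img"]; z=w[...,2]
for n,(u,v) in dict(A=(343,209),B=(392,231)).items():
    m=np.zeros(z.shape,bool); m[v-28:v+28,u-28:u+28]=1
    rim=m&(abs(z-.076)<.006); p=w[rim]
    (c,r)=cv2.minEnclosingCircle(p[:,:2].astype(np.float32)); print(n,"rim",c,2*r,rim.sum(),np.nanmedian(p,0))
    foot=m&(abs(z-.008)<.005)
    q=w[foot]; print(" foot",cv2.minAreaRect(q[:,:2].astype(np.float32)),foot.sum())
    # bore-hole: low or dark pixels inside the rim
    d=np.hypot(w[...,0]-c[0],w[...,1]-c[1]); ins=m&(d<.024)
    print(" inside z percentiles",np.nanpercentile(z[ins],[2,20,50,80,98]).round(3), "area z<.06:",(ins&(z<.062)).sum())
hsv=cv2.cvtColor(img,cv2.COLOR_RGB2HSV)
b=cv2.inRange(hsv,(98,110,40),(122,255,255)); b[:,:170]=0;b[:,260:]=0;b[:190]=0;b[250:]=0
k=(b>0)&(abs(z-.055)<.01); print("rack",cv2.minAreaRect(w[k][:,:2].astype(np.float32)),k.sum())
m=np.zeros(z.shape,bool); m[195:245,180:250]=1
k=m&(z>.095); print("plug head",np.nanmedian(w[k],0),w[k].min(0),w[k].max(0),k.sum())
h=(b*0); h[:]=0
c1=cv2.resize(img[185:255,175:250],None,fx=5.3,fy=5.3,interpolation=cv2.INTER_CUBIC); c2=cv2.resize(img[185:255,315:415],None,fx=4,fy=5.3,interpolation=cv2.INTER_CUBIC)
save("crop1.png",np.hstack([c1,c2[:c1.shape[0]]]))
E
```

```text
A rim (0.5154740214347839, -0.11611013114452362) 0.05048210546374321 260 [ 0.5169951  -0.11631245  0.07539031]
 foot ((0.529581606388092, -0.12539558112621307), (0.14744827151298523, 0.1458919197320938), 1.4108331203460693) 554
 inside z percentiles [0.006 0.027 0.073 0.077 0.08 ] area z<.06: 111
B rim (0.46529194712638855, -0.2411644607782364) 0.060826219618320465 337 [ 0.46653274 -0.24260262  0.07551979]
 foot ((0.4745958745479584, -0.2527455985546112), (0.14404574036598206, 0.14783672988414764), 89.85334777832031) 462
 inside z percentiles [0.016 0.034 0.07  0.075 0.079] area z<.06: 111
rack ((0.0, 0.0), (0.0, 0.0), 0.0) 0
plug head [0.46301965 0.18009003 0.10964232] [0.45131519 0.16883263 0.09557625] [0.47631731 0.19461087 0.11477365] 106
```

View pics/crop1.png

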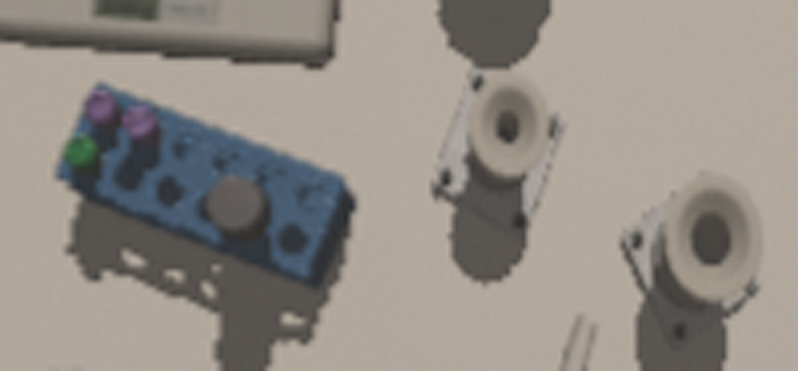

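Candidates:
- A at px (343,209): rim diameter about 50 mm, small bore.
- B at px (392,231): rim diameter about 61 mm, wide bore.
- Purple at px (292,220): the excluded decoy.

A matches the narrow coupling, with its 52 mm flare and smaller dark bore. It sits at about (0.516, -0.116), and the crop confirms it. The plug head is the grey disc in the lower row of the rack at px (220,224). Next I move the arm towards the plug, going along -y first.

```bash
python3 -m inch '[-0.04,-0.06,0,0,0,0,1, -0.04,-0.06,0,0,0,0,1, -0.04,-0.06,0,0,0,0,1, -0.04,-0.06,0,0,0,0,1, -0.04,-0.06,0,0,0,0,1, -0.04,-0.06,0,0,0,0,1, -0.04,-0.06,0,0,0,0,1, -0.04,-0.06,0,0,0,0,1]'
python3 - <<'E'
from h import *
f=dict(np.load("top.npz")); w=cloud(f); hsv=cv2.cvtColor(f["img"],cv2.COLOR_RGB2HSV)
print(hsv[212,222-12],hsv[216,228])
b=cv2.inRange(hsv,(95,60,30),(125,255,255)); b[:,:170]=0;b[:,260:]=0;b[:190]=0;b[250:]=0
k=(b>0)&(abs(w[...,2]-.055)<.012); P=w[k][:,:2]
c,s,a=cv2.minAreaRect(P.astype(np.float32)); print("rack",c,s,a,k.sum())
u,S,vt=np.linalg.svd(P-P.mean(0),full_matrices=False); print("long axis",vt[0],np.arctan2(vt[0,1],vt[0,0]))
z=w[...,2]; m=np.zeros(z.shape,bool); m[195:245,180:250]=1
for lo,hi in((.104,.118),): 
    k=m&(z>lo)&(z<hi)
    print(cv2.minEnclosingCircle(w[k][:,:2].astype(np.float32)),np.median(w[k],0))
E
```

```text
t: 1.1
tcp_pos: [0.2796, 0.201, 0.4046]
eef_rot: [-3.141, 0.0, 2.787]
force: [0.8, -0.4, -1.0]
finger_gap: 0.0913
grip_force: 0.0
[106  82  93] [105  91 109]
rack (0.4842466711997986, 0.20578338205814362) (0.12737064063549042, 0.04818737506866455) 70.22235870361328 476
long axis [-0.26347923 -0.96466507] -1.837423437554487
((0.46415385603904724, 0.18169479072093964), 0.013367874547839165) [0.46355777 0.18047612 0.10979722]
```

```bash
python3 -m inch '[-0.06,0.015,0,0,0,0,1, -0.06,0.015,0,0,0,0,1, -0.06,0.015,0,0,0,0,1, -0.06,0.015,0,0,0,0,1, -0.06,0.015,0,0,0,0,1]'
python3 -m inch '[0,0,0,0,0,0.11,1, 0,0,0,0,0,0.11,1, 0,0,0,0,0,0.11,1, 0,0,0,0,0,0.11,1, 0,0,0,0,0,0.11,1, 0,0,0,0,0,0.11,1, 0,0,0,0,0,0.11,1, 0,0,0,0,0,0.11,1]'
python3 -m inch '[0,0,0.04,0,0,0.105,1, 0,0,0.03,0,0,0,1, 0,0,0,0,0,0,1]'
python3 - <<'E'
from h import *
f=grab_frame("wrist"); save("w1.png",f["img"]); np.savez("w1.npz",**f)
print(np.round(-f["R"].T@f["t"],3), np.round(f["R"],2).tolist(), get_state()["joint_positions"])
E
```

```text
t: 1.72
tcp_pos: [0.4653, 0.1817, 0.4044]
eef_rot: [-3.141, -0.001, 2.787]
force: [-0.0, 0.9, -0.3]
finger_gap: 0.091
grip_force: 0.0
t: 2.72
tcp_pos: [0.464, 0.182, 0.4043]
eef_rot: [-3.141, 0.0, 1.399]
force: [-0.2, -0.6, 0.2]
finger_gap: 0.091
grip_force: 0.0
t: 3.1
tcp_pos: [0.4637, 0.1819, 0.3613]
eef_rot: [-3.139, 0.002, 1.24]
force: [-0.5, -0.0, -0.8]
finger_gap: 0.091
grip_force: 0.0
[0.487 0.247 0.341] [[0.95, -0.33, -0.0], [-0.31, -0.92, 0.25], [-0.08, -0.23, -0.97]] [3.50761332e-01 2.33256051e-01 1.80071473e+00 8.64058930e-05
 1.10911101e+00 6.81878846e-01]
```

View pics/w1.png

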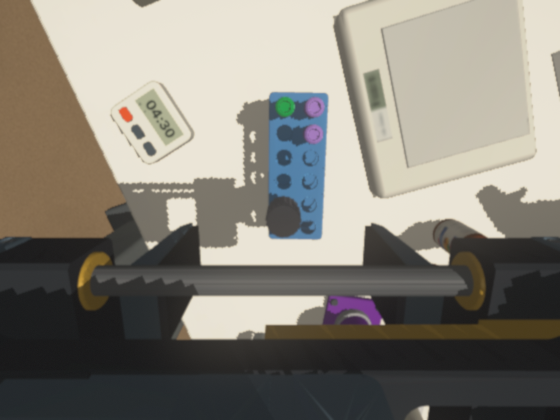

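The wrist view shows the plug head at (284,217), in the lower-left opening of the rack and between the fingers. The rack is aligned with the image axes. I'll measure the head centre and the lean.

```bash
python3 - <<'E'
from h import *
f=dict(np.load("w1.npz")); w=cloud(f); z=w[...,2]
m=np.zeros(z.shape,bool); m[190:238,255:315]=1
k=m&(z>.1)&(z<.118); P=w[k]
print("head",k.sum(),np.median(P,0),cv2.minEnclosingCircle(P[:,:2].astype(np.float32)),np.percentile(P,[1,99],axis=0))
A=np.c_[P[:,:2],np.ones(len(P))]; print("plane slope",np.linalg.lstsq(A,P[:,2],rcond=None)[0])
hsv=cv2.cvtColor(f["img"],cv2.COLOR_RGB2HSV); b=cv2.inRange(hsv,(95,90,40),(125,255,255))
r=np.zeros(z.shape,bool); r[85:242,262:335]=1
k=r&(b>0)&(abs(z-.055)<.006); c,s,a=cv2.minAreaRect(w[k][:,:2].astype(np.float32)); print("rack",c,s,a)
for an in (a,):
    t=np.radians(an); 
    if s[0]<s[1]: t+=np.pi/2   # t: long axis angle
    y=np.array([np.cos(t),np.sin(t)]); y*=np.sign(y[1]); x=np.array([y[1],-y[0]])
    print("hole",np.array(c)-.0115*x-.0315*y,"x",x,np.arctan2(x[1],x[0]))
E
```

```text
head 1000 [0.4656864  0.18256641 0.11010207] ((0.46540138125419617, 0.18124769628047943), 0.013720492832362652) [[0.45321861 0.1695824  0.10070029]
 [0.47784843 0.19387044 0.1117361 ]]
plane slope [-0.03664881 -0.11379464  0.14729793]
rack (0.4863024652004242, 0.20727801322937012) (0.1274104118347168, 0.04844046011567116) 70.0270004272461
hole [0.46473446 0.18160076] x [ 0.93985369 -0.34157728] -0.3485946040439765
```

```bash
python3 -m inch '[0,0.0027,0.04,0,0,0,1, 0,0,0.04,0,0,0,1, 0,0,0.04,0,0,0,1, 0,0,0.025,0,0,0,1, 0,0,0.015,0,0,0,1, 0,0,0,0,0,0,1]'
python3 -m inch '[0,0,0,0,0,0,-0.2, 0,0,0,0,0,0,-1, 0,0,0,0,0,0,-1, 0,0,0,0,0,0,-1, 0,0,0,0,0,0,-1, 0,0,0,0,0,0,-1]'
```

```text
t: 3.9
tcp_pos: [0.4658, 0.1816, 0.2667]
eef_rot: [-3.141, 0.0, 1.24]
force: [-1.2, -0.3, 0.2]
finger_gap: 0.091
grip_force: 0.0
t: 4.65
tcp_pos: [0.4657, 0.1816, 0.2668]
eef_rot: [3.142, -0.0, 1.24]
force: [-0.2, -0.3, 0.0]
finger_gap: 0.0342
grip_force: 0.0
```

```bash
python3 -m inch '[0,0,0,0,0,0,-1, 0,0,0,0,0,0,-1, 0,0,0,0,0,0,-1, 0,0,0,0,0,0,-1]'
python3 -m inch '[0,0,-0.04,0,0,0,-1, 0,0,-0.04,0,0,0,-1, 0,0,-0.04,0,0,0,-1, 0,0,-0.04,0,0,0,-1, 0,0,-0.04,0,0,0,-1, 0,0,-0.02,0,0,0,-1, 0,0,0,0,0,0,-1]'
python3 - <<'E'
from h import *
for n in ("scene","top"):
    f=grab_frame(n); np.savez(n+"2.npz",**f)
    if n=="scene": save("s2.png",cv2.resize(f["img"][100:300,150:400],None,fx=3,fy=3))
E
```

```text
t: 5.15
tcp_pos: [0.4657, 0.1816, 0.2667]
eef_rot: [3.142, -0.0, 1.24]
force: [0.4, -0.7, -0.6]
finger_gap: 0.0254
grip_force: 30.0
t: 6.02
tcp_pos: [0.4657, 0.1816, 0.3991]
eef_rot: [3.141, -0.001, 1.24]
force: [-0.0, 0.2, -0.4]
finger_gap: 0.0248
grip_force: 30.0
```

View pics/s2.png

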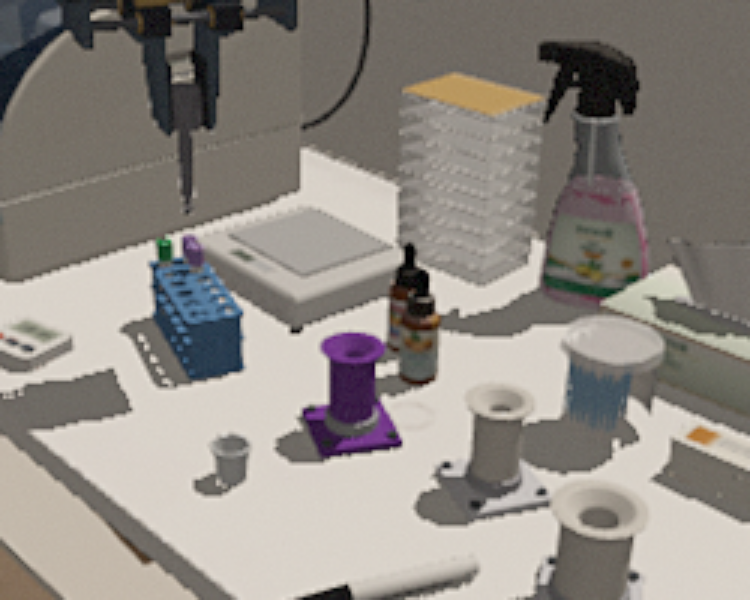

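The enlarged scene crop shows the plug held clear of the rack, shaft from (188,125) to nose (187,212). I'll measure its lean and nose offset, and refine the narrow coupling's centre from this view.

```bash
cat > axis.py <<'E'
from h import *
def shaft(f,tcp,dz=(.150,.205)):
    # shaft points: below the fingertips, near the tool axis; line through slice centrelines by image midlines
    w=cloud(f); near=(np.hypot(w[...,0]-tcp[0],w[...,1]-tcp[1])<.03)&(w[...,2]<tcp[2]-.195)&(w[...,2]>tcp[2]-.275)
    return w,near
E
python3 - <<'E'
from axis import *
tcp=get_state()["tcp_pos"]; f=dict(np.load("scene2.npz")); w,near=shaft(f,tcp)
C=-f["R"].T@f["t"]; P=w[near]; print(near.sum())
v,u=np.nonzero(near)
rows=[(r,u[v==r].mean(),(v==r).sum(),w[r,u[v==r],2].mean()) for r in np.unique(v)]
for r in rows: print(np.round(r,3))
ur=np.array([(a,b) for a,b,c,d in rows if c>=2]); k=np.polyfit(ur[:,0],ur[:,1],1); print("image slope du/dv",k)
# expected for vertical line through tcp axis
for z in (tcp[2]-.2,tcp[2]-.26):
    q=f["mtx"]@(f["R"]@np.array([tcp[0],tcp[1],z])+f["t"]); print(z,q[:2]/q[2], "du meas-exp mm", (np.polyval(k,q[1]/q[2])-q[0]/q[2])*q[2]/f["mtx"][0,0]*1000)
print("img right in world",f["R"][0])
# couplings rims from scene view
z=w[...,2]
for n,c in dict(A=(.5155,-.116),B=(.4655,-.2415)).items():
    k=(abs(z-.0755)<.004)&(np.hypot(w[...,0]-c[0],w[...,1]-c[1])<.04)
    print(n,cv2.minEnclosingCircle(w[k][:,:2].astype(np.float32)),k.sum())
f=dict(np.load("top2.npz")); w=cloud(f); z=w[...,2]
for n,c in dict(A=(.5155,-.116),B=(.4655,-.2415)).items():
    k=(abs(z-.076)<.004)&(np.hypot(w[...,0]-c[0],w[...,1]-c[1])<.04)
    print(n,cv2.minEnclosingCircle(w[k][:,:2].astype(np.float32)),k.sum())
E
```

```text
125
[1.4500e+02 2.1125e+02 4.0000e+00 2.0200e-01]
[1.46e+02 2.11e+02 5.00e+00 2.00e-01]
[1.47e+02 2.11e+02 5.00e+00 1.97e-01]
[1.48e+02 2.11e+02 5.00e+00 1.95e-01]
[1.49e+02 2.11e+02 5.00e+00 1.93e-01]
[1.50e+02 2.11e+02 5.00e+00 1.90e-01]
[1.51e+02 2.11e+02 5.00e+00 1.88e-01]
[1.52e+02 2.11e+02 5.00e+00 1.85e-01]
[1.53e+02 2.11e+02 5.00e+00 1.83e-01]
[1.54e+02 2.11e+02 5.00e+00 1.80e-01]
[1.55e+02 2.11e+02 5.00e+00 1.77e-01]
[1.5600e+02 2.1125e+02 4.0000e+00 1.7500e-01]
[1.57e+02 2.11e+02 5.00e+00 1.72e-01]
[1.58e+02 2.11e+02 5.00e+00 1.70e-01]
[1.59e+02 2.11e+02 5.00e+00 1.68e-01]
[1.60e+02 2.11e+02 5.00e+00 1.65e-01]
[1.61e+02 2.11e+02 5.00e+00 1.62e-01]
[1.62e+02 2.11e+02 5.00e+00 1.60e-01]
[1.63e+02 2.12e+02 5.00e+00 1.57e-01]
[1.64e+02 2.12e+02 5.00e+00 1.55e-01]
[1.65e+02 2.12e+02 5.00e+00 1.51e-01]
[1.660e+02 2.115e+02 4.000e+00 1.490e-01]
[1.67e+02 2.12e+02 3.00e+00 1.46e-01]
[1.68e+02 2.12e+02 3.00e+00 1.43e-01]
[1.69e+02 2.12e+02 5.00e+00 1.42e-01]
[1.700e+02 2.115e+02 4.000e+00 1.390e-01]
[1.71e+02 2.12e+02 3.00e+00 1.36e-01]
image slope du/dv [4.10561661e-02 2.04827941e+02]
0.19779279130344635 [210.39828198 145.85398904] du meas-exp mm 0.9890224526982103
0.13779279130344635 [211.576339  169.4317138] du meas-exp mm 0.5061350585592821
img right in world [ 0.73554166 -0.67724255  0.01791645]
A ((0.5132641792297363, -0.118985116481781), 0.025879820808768272) 173
B ((0.4638840854167938, -0.24394915997982025), 0.03098115138709545) 322
A ((0.515217125415802, -0.11603613197803497), 0.02513025514781475) 226
B ((0.46522805094718933, -0.24131760001182556), 0.030355168506503105) 293
```

```bash
python3 -m inch '[-0.055,0.03,0,0,0,0,-1, -0.056,0.03,0,0,0,0,-1, -0.055,0.03,0,0,0,0,-1, -0.056,0.03,0,0,0,0,-1, -0.055,0.03,0,0,0,0,-1, -0.056,0.03,0,0,0,0,-1, -0.055,0.03,0,0,0,0,-1, -0.056,0.029,0,0,0,0,-1]'
python3 -m inch '[0,0,0,0,0,0,-1, 0,0,0,0,0,0,-1]'
python3 - <<'E'
from h import *
for n in ("wrist","scene","top"):
    f=grab_frame(n); np.savez(n+"3.npz",**f)
    if n=="wrist": save("w3.png",f["img"])
E
```

```text
t: 7.12
tcp_pos: [0.5146, -0.1182, 0.3974]
eef_rot: [-3.139, -0.0, 1.239]
force: [0.2, -0.5, -0.9]
finger_gap: 0.0254
grip_force: 30.0
t: 7.38
tcp_pos: [0.5144, -0.1167, 0.3978]
eef_rot: [-3.139, -0.0, 1.239]
force: [-0.1, -0.4, 0.0]
finger_gap: 0.0256
grip_force: 30.0
```

View pics/w3.png

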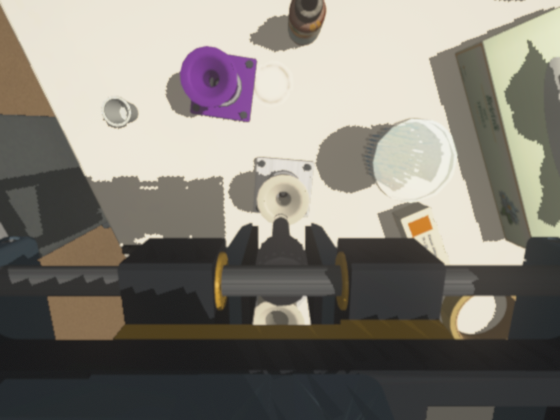

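The wrist view shows the narrow coupling's mouth at (283,197), with its bore dark at (284,197). The plug nose is just above it in the picture at (281,218). I'll compare nose and mouth in the same camera to correct the offset.

```bash
python3 - <<'E'
from h import *
tcp=get_state()["tcp_pos"]; print("tcp",tcp)
for n in ("wrist","scene","top"):
    f=dict(np.load(n+"3.npz")); w=cloud(f); z=w[...,2]
    near=np.hypot(w[...,0]-.5145,w[...,1]+.117)<.035
    k=near&(abs(z-.076)<.004); c,r=cv2.minEnclosingCircle(w[k][:,:2].astype(np.float32)); print(n,"rim",c,r,k.sum(),np.median(w[k],0))
    k=near&(z<tcp[2]-.197)&(z>tcp[2]-.268)&(np.hypot(w[...,0]-tcp[0],w[...,1]-tcp[1])<.02)
    if k.sum()>20:
        P=w[k]; C=-f["R"].T@f["t"]
        print("  plug pts",k.sum(),"zmin",P[:,2].min())
        for lo,hi in((.197,.215),(.215,.23),(.23,.245),(.255,.268)):
            q=P[(P[:,2]<tcp[2]-lo)&(P[:,2]>tcp[2]-hi)]
            if len(q): d=(q.mean(0)-C)[:2]; d/=np.hypot(*d); print("   ",lo,len(q),(q.mean(0)[:2]+d*.0045-tcp[:2]).round(4))
    v,u=np.nonzero(k); 
    if n=="wrist": print([(r,u[v==r].min(),u[v==r].max()) for r in np.unique(v)][:14])
# image bore in the wrist: rim ellipse from depth mask
f=dict(np.load("wrist3.npz")); w=cloud(f); z=w[...,2]
def proj(X): q=f["mtx"]@(f["R"]@np.array(X)+f["t"]); return q[:2]/q[2]
print("tool axis at nose z .1368 ->",proj([*tcp[:2],.1368]),"at .2",proj([*tcp[:2],.195]))
g=cv2.cvtColor(f["img"],cv2.COLOR_RGB2GRAY)[185:210,272:298]; vv,uu=np.nonzero(g<90); print("dark bore px",uu.mean()+272,vv.mean()+185,len(uu))
E
```

```text
tcp [ 0.51452471 -0.11605949  0.39846663]
wrist rim (0.5162372589111328, -0.11699128895998001) 0.02519880421459675 1480 [ 0.51835984 -0.11512174  0.07592311]
  plug pts 274 zmin 0.14033069493775563
    0.197 34 [ 0.0002 -0.0005]
    0.215 119 [-0.0002 -0.0009]
    0.23 99 [-0.0005 -0.0009]
    0.255 9 [-0.0014 -0.0004]
[(np.int64(214), np.int64(279), np.int64(282)), (np.int64(215), np.int64(277), np.int64(284)), (np.int64(216), np.int64(275), np.int64(275)), (np.int64(217), np.int64(274), np.int64(281)), (np.int64(218), np.int64(277), np.int64(284)), (np.int64(219), np.int64(276), np.int64(285)), (np.int64(220), np.int64(275), np.int64(286)), (np.int64(221), np.int64(274), np.int64(287)), (np.int64(222), np.int64(273), np.int64(288)), (np.int64(223), np.int64(273), np.int64(288)), (np.int64(224), np.int64(273), np.int64(288)), (np.int64(225), np.int64(273), np.int64(288)), (np.int64(226), np.int64(273), np.int64(288)), (np.int64(227), np.int64(273), np.int64(289))]
scene rim (0.5135025978088379, -0.11970265209674835) 0.025784390047192574 158 [ 0.5154924  -0.11943586  0.07421182]
  plug pts 165 zmin 0.13372143518874083
    0.197 48 [-0.0016 -0.003 ]
    0.215 43 [-0.0014 -0.0026]
    0.23 41 [-0.0019 -0.0029]
    0.255 15 [-0.0013 -0.0018]
top rim (0.0, 0.0) 0.0 0 [nan nan nan]
tool axis at nose z .1368 -> [280.61904935 217.90269718] at .2 [280.24264932 244.61149601]
dark bore px 283.2857142857143 195.05714285714285 35
  return _methods._mean(a, axis=axis, dtype=dtype,
  ret = um.true_divide(
```

```bash
python3 -m inch '[0,0.0027,0.03,0,0,0,-1, 0,0,0.03,0,0,0,-1, 0,0,0.02,0,0,0,-1, 0,0,0.012,0,0,0,-1, 0,0,0,0,0,0,-1]'
python3 -m inch '[0,0,0.006,0,0,0,-1, 0,0,0.006,0,0,0,-1, 0,0,0.003,0,0,0,-1, 0,0,0,0,0,0,-1]'
python3 - <<'E'
from h import *
f=grab_frame("scene"); np.savez("scene4.npz",**f); tcp=get_state()["tcp_pos"]; w=cloud(f)
save("s4.png",cv2.resize(f["img"][160:285,270:400],None,fx=4.6,fy=4.6))
E
```

```text
t: 8.15
tcp_pos: [0.5162, -0.1173, 0.3433]
eef_rot: [-3.141, -0.0, 1.24]
force: [-0.5, 0.4, -0.2]
finger_gap: 0.0256
grip_force: 30.0
t: 8.65
tcp_pos: [0.5162, -0.1176, 0.3344]
eef_rot: [-3.141, -0.0, 1.239]
force: [0.3, 0.5, -0.2]
finger_gap: 0.025
grip_force: 30.0
```

View pics/s4.png

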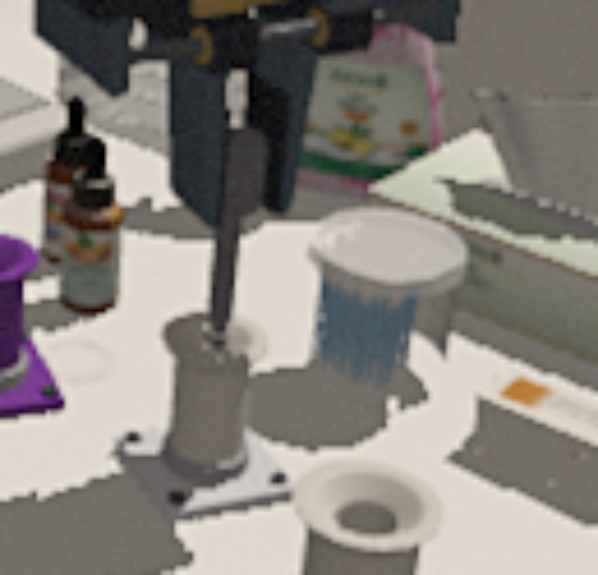

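The nose stands at the rim, centred over the mouth: (215,340) against the rim centre at (213,338). I continue down in small steps and watch the force.

```bash
python3 -m inch '[0,0,0.005,0,0,0,-1, 0,0,0.005,0,0,0,-1, 0,0,0,0,0,0,-1]'
python3 -m inch '[0,0,0.005,0,0,0,-1, 0,0,0.005,0,0,0,-1, 0,0,0,0,0,0,-1]'
python3 -m inch '[0,0,0.005,0,0,0,-1, 0,0,0.005,0,0,0,-1, 0,0,0,0,0,0,-1]'
```

```text
t: 9.07
tcp_pos: [0.5161, -0.1175, 0.3282]
eef_rot: [-3.141, -0.0, 1.24]
force: [0.8, -0.2, 0.3]
finger_gap: 0.0254
grip_force: 30.0
t: 9.45
tcp_pos: [0.5161, -0.1173, 0.3222]
eef_rot: [-3.141, -0.0, 1.239]
force: [-0.5, 0.8, -1.6]
finger_gap: 0.0254
grip_force: 30.0
t: 9.82
tcp_pos: [0.5161, -0.1174, 0.3162]
eef_rot: [-3.141, -0.0, 1.239]
force: [0.0, 1.2, -1.7]
finger_gap: 0.0256
grip_force: 30.0
```

```bash
for i in 1; do :; done; python3 -m inch '[0,0,0.004,0,0,0,-1, 0,0,0.004,0,0,0,-1, 0,0,0,0,0,0,-1]' | grep -E "pos|force:"
python3 -m inch '[0,0,0.003,0,0,0,-1, 0,0,0,0,0,0,-1]' | grep -E "pos|force:"
python3 -m inch '[0,0,0.003,0,0,0,-1, 0,0,0,0,0,0,-1]' | grep -E "pos|force:"
python3 -m inch '[0,0,0.003,0,0,0,-1, 0,0,0,0,0,0,-1]' | grep -E "pos|force:"
```

```text
tcp_pos: [0.5161, -0.1174, 0.3114]
force: [0.7, 2.3, -1.7]
grip_force: 30.0
tcp_pos: [0.5161, -0.1174, 0.3098]
force: [0.8, 2.4, -1.2]
grip_force: 30.0
tcp_pos: [0.5161, -0.1174, 0.308]
force: [-0.3, 2.8, -0.0]
grip_force: 30.0
tcp_pos: [0.5161, -0.1174, 0.3062]
force: [-0.7, 2.7, 0.0]
grip_force: 30.0
```

```bash
python3 -m inch '[0.001,0,0.003,0,0,0,-1, 0,0,0,0,0,0,-1]' | grep -E "pos|force:"
python3 -m inch '[0,0,0.003,0,0,0,-1, 0,0,0,0,0,0,-1]' | grep -E "pos|force:"
python3 -m inch '[0,0,0.003,0,0,0,-1, 0,0,0,0,0,0,-1]' | grep -E "pos|force:"
python3 -m inch '[0,0,0.003,0,0,0,-1, 0,0,0,0,0,0,-1]' | grep -E "pos|force:"
```

```text
tcp_pos: [0.5163, -0.117, 0.3043]
force: [-1.2, 1.9, 1.1]
grip_force: 30.0
tcp_pos: [0.5163, -0.117, 0.3031]
force: [-2.3, 1.8, 5.1]
grip_force: 30.0
tcp_pos: [0.5163, -0.1169, 0.301]
force: [-1.8, 2.7, 2.0]
grip_force: 30.0
tcp_pos: [0.5164, -0.117, 0.2994]
force: [-2.2, 2.6, 5.3]
grip_force: 30.0
```

```bash
python3 -m inch '[0.0005,-0.0005,0.002,0,0,0,-1, 0,0,0,0,0,0,-1]' | grep -E "pos|force:"
python3 -m inch '[0,0,0.002,0,0,0,-1, 0,0,0,0,0,0,-1]' | grep -E "pos|force:"
python3 -m inch '[0,0,0.002,0,0,0,-1, 0,0,0,0,0,0,-1]' | grep -E "pos|force:"
python3 -m inch '[0,0,0.002,0,0,0,-1, 0,0,0,0,0,0,-1]' | grep -E "pos|force:"
```

```text
tcp_pos: [0.5163, -0.1167, 0.2985]
force: [-2.3, 2.6, 6.5]
grip_force: 30.0
tcp_pos: [0.5163, -0.1167, 0.2974]
force: [-2.9, 1.5, 7.3]
grip_force: 30.0
tcp_pos: [0.5163, -0.1167, 0.2958]
force: [-1.4, 2.0, 3.4]
grip_force: 30.0
tcp_pos: [0.5163, -0.1167, 0.2948]
force: [-2.5, 2.6, 6.7]
grip_force: 30.0
```

```bash
python3 -m inch '[0,0,0.0015,0,0,0,-1, 0,0,0,0,0,0,-1]' | grep -E "pos|force:"
python3 -m inch '[0,0,0.0015,0,0,0,-1, 0,0,0,0,0,0,-1]' | grep -E "pos|force:"
python3 -m inch '[0,0,0.0015,0,0,0,-1, 0,0,0,0,0,0,-1]' | grep -E "pos|force:"
python3 -m inch '[0,0,0.0015,0,0,0,-1, 0,0,0,0,0,0,-1]' | grep -E "pos|force:"
```

```text
tcp_pos: [0.5163, -0.1166, 0.294]
force: [-2.7, 2.9, 7.7]
grip_force: 30.0
tcp_pos: [0.5163, -0.1167, 0.2935]
force: [-3.1, 2.6, 9.7]
grip_force: 30.0
tcp_pos: [0.5163, -0.1166, 0.2934]
force: [-3.8, 2.6, 14.7]
grip_force: 30.0
tcp_pos: [0.5163, -0.1166, 0.2932]
force: [-6.0, 3.0, 19.2]
grip_force: 30.0
```

Force rose steeply from 7 to 19 N with almost no travel, and 2.5 mm after a drop to 3.4 N. That matches the snap followed by the hard stop. I'll relax the push and gently test the lock.

```bash
python3 -m inch '[0,0,-0.004,0,0,0,-1, 0,0,0,0,0,0,-1]' | grep -E "pos|force:"
python3 -m inch '[0,0,-0.003,0,0,0,-1, 0,0,0,0,0,0,-1]' | grep -E "pos|force:"
python3 -m inch '[0,0,-0.002,0,0,0,-1, 0,0,0,0,0,0,-1]' | grep -E "pos|force:"
```

```text
tcp_pos: [0.5163, -0.1166, 0.2938]
force: [-3.5, 2.6, 7.8]
grip_force: 30.0
tcp_pos: [0.5164, -0.1167, 0.295]
force: [-1.6, 2.2, 5.3]
grip_force: 30.0
tcp_pos: [0.5163, -0.1166, 0.2958]
force: [0.2, 1.2, -0.1]
grip_force: 30.0
```

```bash
python3 -m inch '[0,0,-0.002,0,0,0,-1, 0,0,0,0,0,0,-1]' | grep -E "pos|force:"
python3 -m inch '[0,0,-0.001,0,0,0,-1, 0,0,0,0,0,0,-1]' | grep -E "pos|force:"
```

```text
tcp_pos: [0.5163, -0.1166, 0.2962]
force: [2.1, -0.3, -10.1]
grip_force: 30.0
tcp_pos: [0.5161, -0.1166, 0.2966]
force: [3.0, 1.1, -18.3]
grip_force: 30.0
```

The pull meets a firm stop (-18 N, no travel), so the plug is locked. I'll push back lightly, release and back away.

```bash
python3 -m inch '[0,0,0.004,0,0,0,-1, 0,0,0,0,0,0,-1]' | grep -E "pos|force:"
python3 -m inch '[0,0,0,0,0,0,-0.3, 0,0,0,0,0,0,0.2, 0,0,0,0,0,0,1, 0,0,0,0,0,0,1, 0,0,0,0,0,0,1, 0,0,0,0,0,0,1, 0,0,0,0,0,0,1]'
python3 -m inch '[0,0,-0.03,0,0,0,1, 0,0,-0.05,0,0,0,1, 0,0,-0.05,0,0,0,1, 0,0,-0.03,0,0,0,1, 0,0,0,0,0,0,1, 0,0,0,0,0,0,1]'
python3 - <<'E'
from h import *
f=grab_frame("scene"); w=cloud(f); z=w[...,2]
k=(np.hypot(w[...,0]-.515,w[...,1]+.118)<.03)&(z>.085)&(z<.16); print(k.sum(),np.median(w[k],0),np.percentile(z[k],99.5))
save("s5.png",cv2.resize(f["img"][160:285,270:400],None,fx=4.6,fy=4.6))
E
```

```text
tcp_pos: [0.5161, -0.1165, 0.2962]
force: [0.1, 1.2, -6.6]
grip_force: 30.0
t: 16.32
tcp_pos: [0.5162, -0.1166, 0.2955]
eef_rot: [-3.141, -0.0, 1.24]
force: [0.9, 0.0, -0.3]
finger_gap: 0.0892
grip_force: 0.0
t: 17.08
tcp_pos: [0.5159, -0.1165, 0.3906]
eef_rot: [-3.14, 0.0, 1.24]
force: [0.0, -0.8, -0.5]
finger_gap: 0.0911
grip_force: 0.0
273 [ 0.50827    -0.12484416  0.12300161] 0.13838898784738343
```

View pics/s5.png

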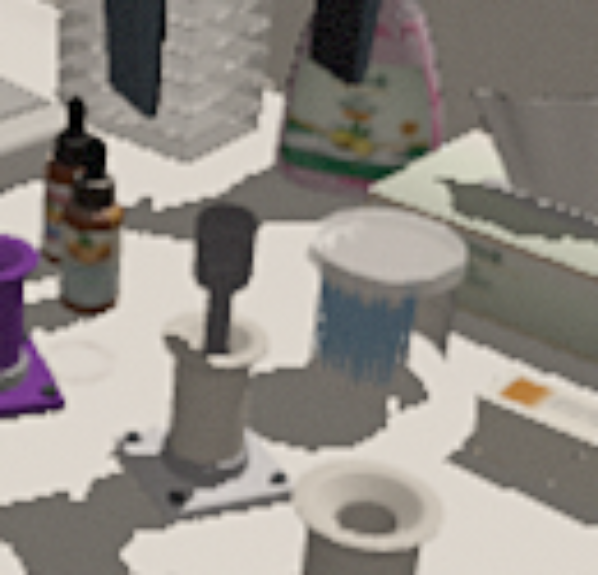

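The picture shows the plug standing upright and free in the narrow coupling, head at (227,245) and its top at about 0.138 m (nose about 0.033 m). The gripper is clear and the wide coupling is empty.

```bash
python3 -c "
from workcell import hand_in; print(hand_in())"
```

```text
the job is handed in; nothing more can be done
None
```

The plug is locked in the narrow coupling, let go and standing upright, and the job was handed in at about 17 s; the stop was felt at 19 N and an 18 N pull did not move it, but `hand_in()` returned no verdict.

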